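Clamp the knife sharpener down on the kitchen island

ROBOT

A 6-joint arm with a two-finger parallel gripper is mounted at the origin on the work surface. World frame = base frame: x ahead of the robot, y to its left, z up, the work surface at z = 0. Lengths are in mm, angles in rad, forces in N, time in s.
With the tool pointing down it reaches from about 275 to 1000 mm from the base axis. Payload 8.4 kg.
Tool frame: the origin (TCP) lies at the very end of the fingers, on their centre line; the grasp point (between the pads) lies 19 mm behind it; z points along the fingers, y is the line along which they close (so a half turn about z gives the same grasp; the last joint's range is limited). The gripper opens to 85 mm and grips with 20 to 120 N. Pads are 22 mm wide; open, the fingers measure 114 mm over their backs; the gripper's body (76 mm by 85 mm) begins 54 mm behind the grasp point. The pads swing forward as they close: fully open they stand 13 mm farther back than shut.
Start: joints at [1.224, 0.353, 1.633, -0, 1.155, -0.002], TCP at [211.254, 588.217, 231.281] pointing down, gripper open.
Joint ranges: [-2.63, 2.63], [-0.92, 2.1], [0.06, 2.66], [-1.3, 4.44], [0, 2.69], [-3.02, 3.02]. Speed limits (rad/s): [2.22, 2.22, 2.79, 3.14, 3.14, 3.14].

INTERFACE

Orientations are given as [roll, pitch, yaw] about the fixed x, y, z axes, in that order (R = Rz(yaw) Ry(pitch) Rx(roll)).
In Python, from rig import sensors, grab_frame, camera_params, order gives the robot as it stands. The module is installed in compiled form; this text tells all that it offers.
- The arm moves only by the tool move_arm, never from a script. Its argument "motion" is a list of rows, each a list of 7 numbers: the turn, a rotation vector about the tool's x, y, z in a scale on which 1.0 is 2 pi rad, then the shift along the tool's x, y, z in shares of 1 m (1.0 is 1 m), then the finger opening in m, from 0 to 0.0854. A call has 1 to 8 rows; each row is the pose to reach, as a shift and turn from the pose commanded when the call began, along the tool's axes at that moment; what a row does not reach only later rows make up. A row lasts 1/8 s, in which the tool goes at most 62.5 mm and 10.7 degrees, less where a joint would pass 70% of its speed; a pose out of reach is approached as far as the arm can. A shift or turn number past 1, either way, is cut back to 1. A call with a gripper value outside its range is refused whole. The fingers move at their own pace and stop on an object; "grip_force" is the grip in N (left out, the last holds). Time passes only in rows, so rows that repeat a pose let the fingers close. It gives the time, the measured TCP pose, the force, the opening and the grip force at its end, in the units of the state.
- sensors.sense(): the state, without advancing time (a new reading comes with each control period).
- grab_frame(name): name is "scene" or "top"; returns (picture, depth): 400x640x3 uint8, red, green, blue; 400x640 float32, mm along the optical axis (not along the pixel's ray), 0 where there is no reading.
- camera_params(name): a dict with "camera_matrix" (3x3 intrinsics, pixels), "k1" (the pictures are not rectified: a ray, as slopes to the right and down, at radius r is drawn at 1 + k1 r^2 times it, then the intrinsics apply), "world_from_camera" (4x4, takes a point from camera to world coordinates). Camera axes: x right, y down, z forward; pixel columns grow to the right and rows downward; lengths in mm; the calibration is good to about 2 mm. A picture is of the moment at which its call begins. camera_params takes no time and is no camera call.
- order.sign_off(): hands the job in; it is judged then, once.
The state is a dict: "clock": time; "qpos": joint angles; "qvel": joint speeds; "joint_efforts": joint torques, N m; "eef_pos": TCP position; "tcp_rot": TCP orientation; "contact_force": force on the tool from outside, world axes, zero at the start; "wrist_torque": the same for the moment, N m; "opening": opening from 0.0 (shut) to 1.0 (fully open); "grasp_force": force on a finger pad.
Only numpy, scipy, OpenCV 4.12 (cv2) and the standard library are available. Lean on these libraries where they do the work, as an engineer would, in place of code of your own. Each camera call takes 0.05 s, during which the arm holds its last target. There are 200 camera calls.

TASK

Slide the knife sharpener's foot plate gently under the clamp's bridge until its end sits fully home, flush against the back stop. Then tighten the clamp's black knob clockwise until it bites (the resistance jumps), add about an eighth of a turn more (45 degrees) and no further, and let go, leaving the other things on the island alone.

Things in the scene. Friction and masses are not known exactly. Their poses are not given: they have to be found in the camera images.
- clamp: steel screw clamp fixed to the worktop. Origin on the worktop under the knob's axis; x points from the open side, where the sharpener enters, to the back stop. Pillars 50 x 18 mm, 98 mm high, at y = +66 and -66 mm (114 mm free between); a bridge 34 mm deep (x) and 170 mm long (y) joins them, its top at 84 to 87 mm (set differently each time), a boss 28 mm wide on it 12 mm higher
- home (a point): point on the worktop in the middle of the back stop's face, 40 mm behind the clamp's origin along clamp x; axes as the clamp. The foot plate's end belongs here
- backstop: steel back stop of the clamp, an upright strip 14 mm thick, 150 mm wide, 34 mm high; its origin and axes are those of the clamp, its face is at clamp x = 40 mm
- knob_grip (a point): middle of the black knob's upright bar; z: turning axis, x: along the bar. Bar 56 mm long (x), 14 thick (y), 30 high (15 down, 15 up from here); under it a disc 48 wide, 10 thick. Free running takes about 0.04 N m; at the bite the torque jumps to 0.15 to 0.3 N m (pad has 30 N spring preload), then the force grows about 36 N per rad. Springy hub, 8 N m per rad: let go, the knob springs back by that
- sharpener: knife sharpener on a loose wooden foot plate, 0.4 to 0.7 kg. Origin under the plate's middle, x towards its bare end (tongue). Plate 180 x 80 x 16 mm; the grey sharpener body on it is 82 mm long (x), 46 mm wide (y), 16 to 66 mm above the worktop, its middle 42 mm behind the origin. It starts with the tongue already between the pillars, 35 to 60 mm short of the back stop, slightly askew
- body_grip (a point): middle of the sharpener body between its two long sides, 46 mm above the worktop, 42 mm behind the sharpener's origin; axes as the sharpener's; a place to grip it across its 46 mm width (y)
- tongue_end (a point): middle of the end edge of the foot plate's tongue, on the worktop, 90 mm in front of the sharpener's origin
- mug: white mug, 80 mm wide, 92 mm high, origin under its middle; leave alone
- pepper_mill: wooden pepper mill, 56 mm wide, 160 mm high, origin under its middle; leave alone
- jar: glass storage jar with a steel lid, 76 mm wide, 110 mm high, origin under its middle; leave alone
- spindle: the clamp's screw assembly on the bridge: it carries the knob and the 20 mm round steel pad that presses down below the bridge. It does not turn, it only sinks: 3 mm per radian of the screw, clockwise seen from above; no stop within 4 rad; it stays where it is left. The pad starts 2.5 to 5 mm above the foot plate's top. Origin on the axis, 71 mm below the middle of the knob's bar
Things that resemble listed ones, but are neither listed nor needed, are in the scene too. What is shaped like the sharpener but red or yellow is not meant.

How it is judged:
By the outcome, as a careful person would: the job done as asked, in the order asked, and still so for the second after the job is handed in, with the robot touching nothing.
It also fails if it takes over 67 s, if anything falls off the work surface, if the arm or the gripper's body presses on something with over 40 N, if the wrist force passes 120 N, or if a joint passes its speed limit or range.

## Working session

There is one attempt and no reset: what is moved stays moved. The work goes in short steps, Python scripts to look and compute and a tool call to move; the robot and the scene stay as the last step left them, time stands still between calls to the robot, and variables do not carry over. Pictures are saved under pics/ and viewed, at most 10 in all, crops included, and the job is handed in when it is done.

Besides the shell and the picture viewer there is one more tool, called by a JSON object that holds its "op" and its "data", one argument or row to a line. move_arm: Moves the arm, as the interface text tells. Its arguments: {"type":"object","properties":{"motion":{"type":"array","items":{"type":"array","items":{"type":"number"}}},"grip_force":{"type":"number"}},"required":["motion"]}

```bash
mkdir -p pics
python3 - <<'E'
from rig import sensors, grab_frame, camera_params
import cv2,numpy as np
for n in("scene","top"):
    p,d=grab_frame(n); cv2.imwrite(f"pics/{n}0.png",p[...,::-1]); np.savez(f"{n}0.npz",p=p,d=d)
    print(n,camera_params(n))
print(sensors.sense())
E
```

```text
scene {'camera_matrix': array([[478.40956856,   0.        , 318.36441194],
       [  0.        , 478.40956856, 195.31746518],
       [  0.        ,   0.        ,   1.        ]]), 'k1': -0.029566982403476265, 'world_from_camera': array([[-5.13882686e-01,  6.16427526e-01, -5.96608490e-01,
         1.39010442e+03],
       [ 8.57704507e-01,  3.82451212e-01, -3.43619047e-01,
         5.14214744e+02],
       [ 1.63574011e-02, -6.88293669e-01, -7.25247724e-01,
         1.16643233e+03],
       [ 0.00000000e+00,  0.00000000e+00,  0.00000000e+00,
         1.00000000e+00]])}
top {'camera_matrix': array([[414.56431787,   0.        , 311.75709923],
       [  0.        , 414.56431787, 192.43294727],
       [  0.        ,   0.        ,   1.        ]]), 'k1': -0.10948834346519365, 'world_from_camera': array([[ 2.75268403e-02, -9.94146459e-01,  1.04475310e-01,
         4.08414429e+02],
       [-9.99595961e-01, -2.81160954e-02, -4.17130394e-03,
         2.48176874e+01],
       [ 7.08432482e-03, -1.04318275e-01, -9.94518733e-01,
         1.26890312e+03],
       [ 0.00000000e+00,  0.00000000e+00,  0.00000000e+00,
         1.00000000e+00]])}
{'clock': 0.1, 'qpos': array([ 1.22357857e+00,  3.53566136e-01,  1.63408261e+00, -1.21640572e-05,
        1.15521867e+00, -2.40353511e-03]), 'qvel': array([ 0.0012309 , -0.00105982, -0.0013418 , -0.00143542,  0.00033149,
        0.00086205]), 'joint_efforts': array([ 1.50414835e-03, -6.06356907e+01, -3.42821574e+01,  1.46243187e-04,
        4.11115630e-03,  8.33550104e-06]), 'eef_pos': array([211.11732423, 587.78936522, 230.63495254]), 'tcp_rot': array([-3.14031787e+00,  8.05846053e-06,  2.79678335e+00]), 'contact_force': array([ 0.77055603, -0.36475982, -0.54266298]), 'wrist_torque': array([ 0.02305107, -0.04736994,  0.01961703]), 'grasp_force': 0.0, 'opening': 1.0023707971513494}
```

View pics/scene0.png

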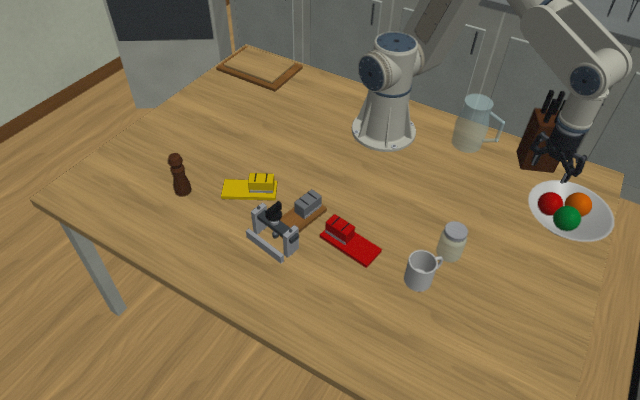

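View pics/top0.png

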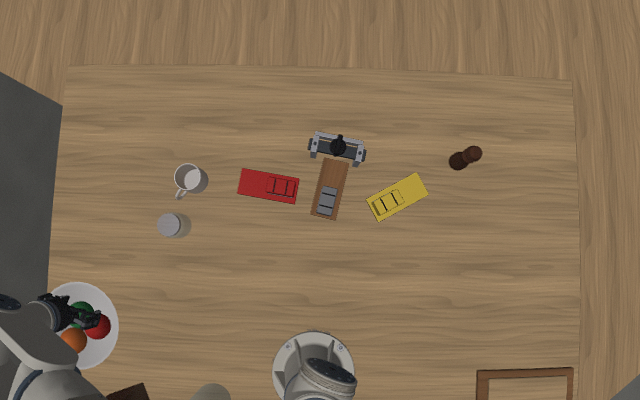

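The top view shows the clamp at about (337,147), its black knob at (338,146), and the wooden plate with its grey body at (326,200). The red and yellow sharpeners are decoys. I'll zoom in next.

```bash
cat > h.py <<'E'
import numpy as np,cv2
from rig import camera_params
def ray(n,uv):
    c=camera_params(n);K=c["camera_matrix"];k=c["k1"];T=c["world_from_camera"]
    s=cv2.undistortPoints(np.array(uv,float).reshape(-1,1,2),K,np.array([k,0,0,0,0.])).reshape(-1,2)
    return T[:3,3],np.c_[s,np.ones(len(s))]@T[:3,:3].T
def onplane(n,uv,z):
    o,r=ray(n,uv); return o+r*((z-o[2])/r[:,2])[:,None]
def cloud(n,d):
    v,u=np.nonzero(d>0); o,r=ray(n,np.c_[u,v]); return np.c_[u,v],o+r*d[v,u][:,None]
def pix(n,P):
    c=camera_params(n);T=np.linalg.inv(c["world_from_camera"]);K=c["camera_matrix"]
    P=np.atleast_2d(P).astype(float)
    return cv2.projectPoints(P,cv2.Rodrigues(T[:3,:3])[0],T[:3,3],K,np.array([c["k1"],0,0,0,0.]))[0].reshape(-1,2)
E
python3 - <<'E'
import numpy as np,cv2
a=np.load("top0.npz");b=np.load("scene0.npz")
A=cv2.resize(a["p"][120:225,295:380],None,fx=4.5,fy=4.5,interpolation=cv2.INTER_CUBIC)
B=cv2.resize(b["p"][180:265,240:335],None,fx=4.2,fy=4.2,interpolation=cv2.INTER_CUBIC)
H=max(len(A),len(B));f=lambda x:np.pad(x,((0,H-len(x)),(0,0),(0,0)))
cv2.imwrite("pics/c1.png",np.hstack([f(A),f(B)])[...,::-1])
from h import *
uv,P=cloud("top",a["d"])
m=(uv[:,0]>300)&(uv[:,0]<372)&(uv[:,1]>125)&(uv[:,1]<222)
uv,P=uv[m],P[m]
print(np.histogram(P[:,2],bins=np.arange(-10,160,4)))
for lo,hi in((56,76),(79,92),(93,103),(115,150)):
    q=P[(P[:,2]>lo)&(P[:,2]<hi)];print(lo,hi,len(q),q.mean(0) if len(q) else 0, cv2.minAreaRect(q[:,:2].astype(np.float32)) if len(q)>3 else 0, np.median(q[:,2]))
hsv=cv2.cvtColor(a["p"],cv2.COLOR_RGB2HSV)
for p in((322,180),(335,175),(327,195),(338,146),(400,150),(300,150)):print(p,hsv[p[1],p[0]],a["p"][p[1],p[0]])
E
```

```text
(array([  17,  620, 2218, 1072,   97,  191,  632,  317,   29,   24,   98,
         93,   17,    4,    6,    6,    5,   27,  173,  226,   35,   17,
         39,  177,  156,   25,   95,   90,   25,    0,    0,    0,   33,
         78,   25,    0,    1,    2,    2,   10,   47,   46]), array([-10,  -6,  -2,   2,   6,  10,  14,  18,  22,  26,  30,  34,  38,
        42,  46,  50,  54,  58,  62,  66,  70,  74,  78,  82,  86,  90,
        94,  98, 102, 106, 110, 114, 118, 122, 126, 130, 134, 138, 142,
       146, 150, 154, 158]))
56 76 474 [521.73902876 -25.70353687  66.38946665] ((559.0972290039062, -33.99896240234375), (156.9264373779297, 175.9822998046875), 79.09686279296875) 66.38877372996615
79 92 386 [659.95272506 -46.83175353  85.61485393] ((660.886962890625, -48.41032409667969), (169.43235778808594, 47.97050476074219), 79.36418914794922) 85.60371074960688
93 103 204 [661.6174311  -47.84944811  98.23869703] ((661.920166015625, -48.85639190673828), (150.33750915527344, 50.8822135925293), 79.64954376220703) 98.08527971170236
115 150 151 [660.30159222 -47.69614134 125.91107958] ((661.7293090820312, -48.59723663330078), (46.55818176269531, 47.650299072265625), 38.2666015625) 124.26459243037448
(322, 180) [ 13 132 108] [108  77  52]
(335, 175) [ 13 132 116] [116  82  56]
(327, 195) [110   7 110] [107 108 110]
(338, 146) [130  26  30] [28 27 30]
(400, 150) [ 17  94 144] [144 121  91]
(300, 150) [ 16  95 140] [140 116  88]
```

View pics/c1.png

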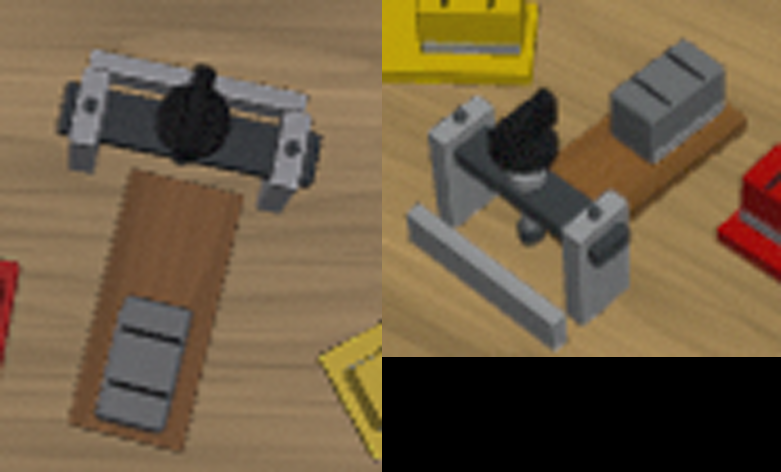

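The crop shows the bridge spanning the pillars, with the knob's bar pointing roughly along clamp x. The tongue end lies just at the front of the pillars and the body is on the plate. Next I'll fit exact poses.

```bash
cat > meas.py <<'E'
from h import *
def rect(q):
    (c,(w,h),a)=cv2.minAreaRect(q[:,:2].astype(np.float32))
    if w<h:w,h,a=h,w,a+90
    return np.round(c,1),round(w,1),round(h,1),round((a+90)%180-90,2)
def measure(p,d,n="top"):
    uv,P=cloud(n,d); hsv=cv2.cvtColor(p,cv2.COLOR_RGB2HSV)[uv[:,1],uv[:,0]].astype(int)
    near=(abs(P[:,0]-580)<150)&(abs(P[:,1]+35)<110)
    dark=near&(hsv[:,2]<60)
    out={}
    q=P[dark&(P[:,2]>146)&(P[:,2]<175)]; out["bar"]=(rect(q),len(q),np.median(q[:,2]))
    q=P[dark&(P[:,2]>114)]; out["knobdark"]=(rect(q),len(q))
    q=P[near&(P[:,2]>93)&(P[:,2]<103)&(hsv[:,2]>100)]; out["pillartops"]=(rect(q),np.median(q[:,2]))
    q=P[near&(P[:,2]>80)&(P[:,2]<91)&(hsv[:,2]<90)]; out["bridge"]=(rect(q),np.median(q[:,2]))
    # plate by colour: outline of brown + body on plane 16 
    h=cv2.cvtColor(p,cv2.COLOR_RGB2HSV).astype(int)
    m=((h[...,1]>115)&(h[...,0]>9)&(h[...,0]<16)&(h[...,2]<135)).astype(np.uint8)
    v,u=np.nonzero(m); W=onplane(n,np.c_[u,v],16); k=(abs(W[:,0]-560)<120)&(abs(W[:,1]+30)<70)
    mm=np.zeros_like(m); mm[v[k],u[k]]=1
    mm=cv2.morphologyEx(mm,cv2.MORPH_OPEN,np.ones((3,3)));c=max(cv2.findContours(mm,0,1)[0],key=cv2.contourArea).reshape(-1,2)
    out["plate"]=rect(onplane(n,c,16)); 
    q=P[near&(P[:,2]>58)&(P[:,2]<73)&(hsv[:,1]<40)&(P[:,0]<580)]; out["body"]=(rect(q),np.median(q[:,2]),len(q))
    return out,mm
if __name__=="__main__":
    for n in("top","scene"):
        a=np.load(n+"0.npz"); o,_=measure(a["p"],a["d"],n); print(n)
        for k in o:print(k,o[k])
E
python3 meas.py
```

```text
top
bar ((array([660.6, -48.3]), 55.0, 14.0, -10.34), 100, np.float64(153.82550504073595))
knobdark ((array([661.8, -49. ]), 47.5, 46.4, -55.87), 239)
pillartops ((array([662.5, -48.5]), 149.1, 50.8, 80.07), np.float64(98.06056599187036))
bridge ((array([658.6, -48.8]), 167.9, 43.6, 79.36), np.float64(85.55753099458593))
plate (array([554.4, -33.8]), 179.4, 78.0, -12.43)
body ((array([513.8, -23.8]), 82.3, 45.4, -12.75), np.float64(66.36422845777031), 432)
scene
bar ((array([666.5, -50.6]), 55.5, 16.4, -11.98), 90, np.float64(153.81061593467962))
knobdark ((array([668.1, -43.7]), 55.4, 30.9, -12.41), 229)
pillartops ((array([663.6, -52.2]), 154.5, 51.1, 79.27), np.float64(98.4909508283954))
bridge ((array([669.1, -46.3]), 156.7, 43.2, 79.78), np.float64(85.78932333293608))
plate (array([535.9,   0.8]), 8.4, 6.4, 31.53)
body ((array([516.2, -27.2]), 84.5, 46.4, -12.27), np.float64(66.00857213174845), 295)
```

```bash
cat > go.py <<'E'
import sys,numpy as np
from scipy.spatial.transform import Rotation as R
from rig import sensors
def to(x,y,z,yawdeg,s=None):
    s=s or sensors.sense(); r=R.from_euler("xyz",s["tcp_rot"]); t=R.from_euler("xyz",[np.pi,0,np.radians(yawdeg)])
    return np.round((r.inv()*t).as_rotvec(),4),np.round(r.inv().apply(np.array([x,y,z])-s["eef_pos"])/1000,4)
if __name__=="__main__":
    a=list(map(float,sys.argv[1:])); s=sensors.sense()
    print(s["clock"],s["qpos"].round(3),np.degrees(s["tcp_rot"]).round(2),s["eef_pos"].round(1),s["contact_force"].round(2),s["wrist_torque"].round(3),s["opening"]); 
    for i in range(0,len(a),4):print(*to(*a[i:i+4]))
E
python3 go.py 514 -24.1 150 167.5  514 -24.1 27 167.5
```

```text
0.1 [ 1.224  0.354  1.634 -0.     1.155 -0.002] [-179.93    0.    160.24] [211.1 587.8 230.6] [ 0.77 -0.36 -0.54] [ 0.023 -0.047  0.02 ] 1.0023707971513494
[-1.300e-03 -1.000e-04 -1.266e-01] [-0.4919 -0.4734  0.0812]
[-1.300e-03 -1.000e-04 -1.266e-01] [-0.4919 -0.4732  0.2042]
```

The manual's scale: turns go in shares of 2 pi rad. Converting my numbers, -0.06 rad / 6.2832 = -0.0095.

{"op": "move_arm", "data": {
  "motion": [
    [0,0,-0.0095,-0.06,-0.06,0,0.075],
    [0,0,-0.0202,-0.12,-0.115,0,0.075],
    [0,0,-0.0202,-0.18,-0.175,0.01,0.075],
    [0,0,-0.0202,-0.24,-0.23,0.02,0.075],
    [0,0,-0.0202,-0.3,-0.29,0.04,0.075],
    [0,0,-0.0202,-0.36,-0.345,0.06,0.075],
    [0,0,-0.0202,-0.42,-0.405,0.08,0.075],
    [0,0,-0.0202,-0.492,-0.473,0.081,0.075]
  ],
  "grip_force": 30
}}

```text
clock: 1.1
eef_pos: [431.3, 142.4, 174.9]
tcp_rot: [-3.142, -0.0, 2.924]
contact_force: [0.8, 0.8, 0.3]
opening: 0.881
grasp_force: 0.0
```

```bash
python3 go.py 514 -24.1 150 167.5  514 -24.1 27 167.5
```

```text
1.1 [ 0.316  0.156  2.042  0.     0.944 -1.038] [-1.8000e+02 -1.0000e-02  1.6753e+02] [431.3 142.4 174.9] [0.75 0.79 0.3 ] [ 0.049 -0.014 -0.008] 0.8807921704440976
[-0.0001 -0.0002  0.0006] [-0.1167 -0.1447  0.0249]
[-0.0001 -0.0002  0.0006] [-0.1167 -0.1447  0.1479]
```

{"op": "move_arm", "data": {
  "motion": [
    [0,0,0,0,0,0,0.075],
    [0,0,0,0,0,0,0.075]
  ]
}}

```text
clock: 1.35
eef_pos: [430.8, 144.3, 175.3]
tcp_rot: [3.142, -0.001, 2.922]
contact_force: [0.3, 0.4, -0.1]
opening: 0.879
grasp_force: 0.0
```

```bash
python3 go.py 514 -24.1 150 167.5  514 -24.1 27 167.5
```

```text
1.35 [ 0.32   0.156  2.041  0.     0.945 -1.032] [ 1.8000e+02 -4.0000e-02  1.6744e+02] [430.8 144.3 175.3] [ 0.33  0.44 -0.14] [-0.015 -0.007 -0.031] 0.8792206459844059
[ 0.     -0.0007 -0.0011] [-0.1178 -0.1462  0.0252]
[ 0.     -0.0007 -0.0011] [-0.1179 -0.1462  0.1482]
```

{"op": "move_arm", "data": {
  "motion": [
    [0,0,0,-0.04,-0.049,0.01,0.07],
    [0,0,0,-0.08,-0.098,0.02,0.07],
    [0,0,0,-0.118,-0.146,0.025,0.07],
    [0,0,0,-0.118,-0.146,0.025,0.07],
    [0,0,0,-0.118,-0.146,0.06,0.07],
    [0,0,0,-0.118,-0.146,0.1,0.07],
    [0,0,0,-0.118,-0.146,0.13,0.07],
    [0,0,0,-0.118,-0.146,0.146,0.07]
  ]
}}

```text
clock: 2.35
eef_pos: [513.6, -21.5, 28.2]
tcp_rot: [-3.142, -0.002, 2.926]
contact_force: [1.1, 0.3, -0.9]
opening: 0.82
grasp_force: 0.0
```

```bash
python3 go.py 514 -24.1 27 167.5
python3 - <<'E'
from meas import *
from rig import grab_frame
for n in("top","scene"):
    p,d=grab_frame(n); cv2.imwrite(f"pics/{n}1.png",p[...,::-1]); np.savez(f"{n}1.npz",p=p,d=d)
A=cv2.imread("pics/top1.png")[110:230,270:390];B=cv2.imread("pics/scene1.png")[160:280,230:350]
cv2.imwrite("pics/c2.png",np.hstack([cv2.resize(x,(400,400),interpolation=2) for x in(A,B)]))
E
```

```text
2.35 [-0.045  0.476  2.011  0.     0.656 -1.401] [-1.8000e+02 -1.2000e-01  1.6766e+02] [513.6 -21.5  28.2] [ 1.07  0.3  -0.88] [-0.013  0.062 -0.003] 0.8198351802976206
[-0.0001 -0.0021  0.0029] [-0.0009 -0.0024  0.0012]
```

View pics/c2.png

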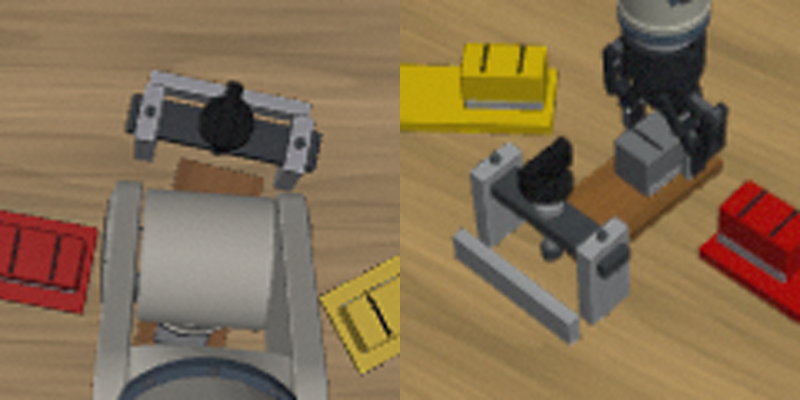

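The scene view shows the open fingers straddling the grey body, with the plate unmoved. I'll centre and grip.

{"op": "move_arm", "data": {
  "motion": [
    [0,0,0,-0.001,-0.003,0.001,0.065],
    [0,0,0,-0.001,-0.003,0.001,0.055],
    [0,0,0,-0.001,-0.003,0.001,0.05],
    [0,0,0,-0.001,-0.003,0.001,0.044],
    [0,0,0,-0.001,-0.003,0.001,0.04],
    [0,0,0,-0.001,-0.003,0.001,0.04],
    [0,0,0,-0.001,-0.003,0.001,0.04]
  ],
  "grip_force": 30
}}

```text
clock: 3.32
eef_pos: [515.6, -26.9, 29.2]
tcp_rot: [3.141, 0.001, 2.924]
contact_force: [-0.8, 1.8, 5.6]
opening: 0.534
grasp_force: 30.7
```

Run:
```python
from meas import *
from rig import grab_frame,sensors
s=sensors.sense();print(s["eef_pos"],np.degrees(s["tcp_rot"]),s["contact_force"],s["wrist_torque"],s["grasp_force"],s["opening"])
p,d=grab_frame("scene");o,_=measure(p,d,"scene");print(o["body"],o["pillartops"])
uv,P=cloud("scene",d);H=cv2.cvtColor(p,cv2.COLOR_RGB2HSV)[uv[:,1],uv[:,0]].astype(int)
q=P[(P[:,2]>12)&(P[:,2]<20)&(H[:,1]>115)&(H[:,2]<150)&(abs(P[:,0]-580)<70)&(abs(P[:,1]+40)<60)];print(len(q),rect(q))
```

```text
[515.55904123 -26.94001926  29.24411135] [1.79986372e+02 6.70656867e-02 1.67515568e+02] [-0.83085029  1.78022094  5.61082839] [0.13080952 0.1831976  0.09591437] 30.731096863746643 0.5339223936946823Traceback (most recent call last):
  File "<stdin>", line 4, in <module>
  File "meas.py", line 20, in measure
    mm=cv2.morphologyEx(mm,cv2.MORPH_OPEN,np.ones((3,3)));c=max(cv2.findContours(mm,0,1)[0],key=cv2.contourArea).reshape(-1,2)
                                                            ~~~^^^^^^^^^^^^^^^^^^^^^^^^^^^^^^^^^^^^^^^^^^^^^^^^^
ValueError: max() iterable argument is empty
```

To row units: -0.037 rad / 6.2832 = -0.0059.

{"op": "move_arm", "data": {
  "motion": [
    [0,0,-0.0008,-0.003,0.001,0,0.04],
    [0,0,-0.0016,-0.007,0.0015,0,0.04],
    [0,0,-0.0025,-0.012,0.002,0,0.04],
    [0,0,-0.0035,-0.017,0.003,0,0.04],
    [0,0,-0.0045,-0.022,0.0035,0,0.04],
    [0,0,-0.0054,-0.028,0.004,0,0.04],
    [0,0,-0.0059,-0.034,0.0045,0,0.04],
    [0,0,-0.0059,-0.038,0.005,0,0.04]
  ]
}}

```text
clock: 4.38
eef_pos: [550.2, -30.1, 29.1]
tcp_rot: [-3.141, -0.006, 2.96]
contact_force: [-15.1, 1.7, 20.8]
opening: 0.534
grasp_force: 32.5
```

{"op": "move_arm", "data": {
  "motion": [
    [0,0,0,0,0,0,0.04]
  ]
}}

```text
clock: 4.5
eef_pos: [551.0, -30.1, 29.1]
tcp_rot: [-3.141, -0.004, 2.96]
contact_force: [-11.2, 0.5, 16.3]
opening: 0.536
grasp_force: 31.9
```

```bash
cat > look.py <<'E'
from meas import *
from rig import grab_frame,sensors
import sys
s=sensors.sense();print(s["clock"],s["eef_pos"].round(1),np.degrees(s["tcp_rot"]).round(2),s["contact_force"].round(1),s["wrist_torque"].round(3),s["grasp_force"])
t=sys.argv[1]
ims=[]
for n,b in(("top",(110,230,270,390)),("scene",(180,270,240,330))):
    p,d=grab_frame(n);np.savez(f"{n}{t}.npz",p=p,d=d);r0,r1,c0,c1=b;ims.append(cv2.resize(p[r0:r1,c0:c1],(400,400),interpolation=2))
    uv,P=cloud(n,d);H=cv2.cvtColor(p,cv2.COLOR_RGB2HSV)[uv[:,1],uv[:,0]].astype(int)
    f=lambda m:(rect(P[m]),m.sum()) if m.sum()>5 else None
    near=(abs(P[:,0]-600)<150)&(abs(P[:,1]+40)<90)
    br=near&(H[:,1]>115)&(H[:,0]<17)&(H[:,2]<150)
    print(n,"brown16",f(br&(P[:,2]>11)&(P[:,2]<20)),"body",f(near&(P[:,2]>62)&(P[:,2]<70)&(H[:,1]<40)&(H[:,2]>85)&(P[:,0]<630)), "stop",f(near&(P[:,2]>29)&(P[:,2]<38)&(P[:,0]>680)))
cv2.imwrite(f"pics/c{t}.png",np.hstack(ims)[...,::-1])
E
python3 look.py 3
```

```text
4.5 [551.  -30.1  29.1] [-179.98   -0.24  169.62] [-11.2   0.5  16.3] [ 0.04   1.478 -0.068] 31.9478702545166
top brown16 ((array([540.8, -25.5]), 76.7, 18.5, 89.21), np.int64(29)) body ((array([528.8,  -7.7]), 10.5, 6.3, 64.53), np.int64(8)) stop ((array([708.1, -56.9]), 148.0, 15.8, 80.08), np.int64(178))
scene brown16 ((array([593. , -38.9]), 180.3, 83.3, -11.07), np.int64(322)) body ((array([571.2, -36.8]), 57.5, 40.9, 57.4), np.int64(109)) stop ((array([711.2, -53.2]), 151.7, 48.2, -86.43), np.int64(203))
```

View pics/c3.png

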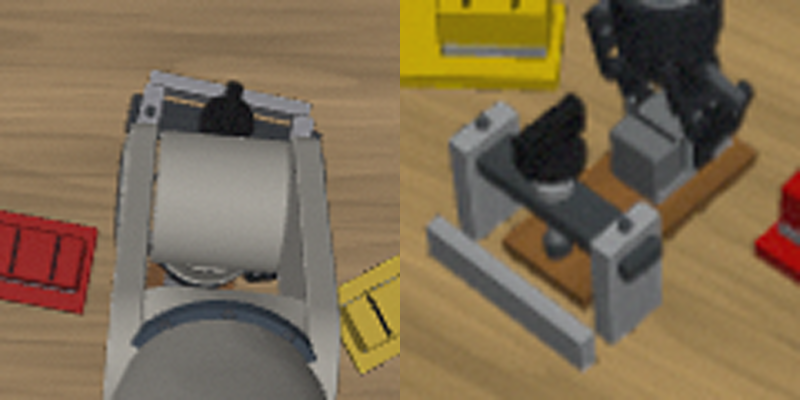

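The scene view shows the tongue under the bridge, centred between the pillars and about 22 mm short of the stop. The tool is pressing down about 16 N, so I'll lift slightly and then advance.

{"op": "move_arm", "data": {
  "motion": [
    [0,0,0,0,0,-0.001,0.04],
    [0,0,0,0,0,-0.001,0.04]
  ]
}}

```text
clock: 4.85
eef_pos: [553.1, -30.3, 29.3]
tcp_rot: [-3.142, -0.0, 2.961]
contact_force: [-0.1, 0.5, -4.3]
opening: 0.534
grasp_force: 31.6
```

{"op": "move_arm", "data": {
  "motion": [
    [0,0,0,-0.002,0,0,0.04],
    [0,0,0,-0.005,0,0,0.04],
    [0,0,0,-0.008,0,0,0.04],
    [0,0,0,-0.011,0,0,0.04],
    [0,0,0,-0.014,0,0,0.04]
  ]
}}

```text
clock: 5.48
eef_pos: [567.3, -32.8, 29.3]
tcp_rot: [3.142, 0.0, 2.961]
contact_force: [-0.8, 0.5, -4.1]
opening: 0.535
grasp_force: 31.5
```

```bash
python3 go.py 572.5 -34 29 169.6
```

```text
5.475 [-0.06   0.532  1.894 -0.     0.715 -1.45 ] [1.8000e+02 1.0000e-02 1.6964e+02] [567.3 -32.8  29.3] [-0.84  0.53 -4.07] [ 0.059  0.185 -0.025] 0.5347109383344909
[0.     0.0002 0.0007] [-0.0053 -0.0003  0.0003]
```

{"op": "move_arm", "data": {
  "motion": [
    [0,0,0,-0.001,0,0.0003,0.04],
    [0,0,0,-0.002,0,0.0003,0.04],
    [0,0,0,-0.003,0,0.0003,0.04]
  ]
}}

```text
clock: 5.85
eef_pos: [569.5, -33.2, 29.2]
tcp_rot: [-3.141, -0.001, 2.961]
contact_force: [-3.7, 0.2, 0.9]
opening: 0.534
grasp_force: 32.2
```

{"op": "move_arm", "data": {
  "motion": [
    [0,0,0,-0.001,0,0,0.04],
    [0,0,0,-0.001,0,0,0.04]
  ]
}}

```text
clock: 6.1
eef_pos: [570.9, -33.5, 29.2]
tcp_rot: [-3.142, -0.0, 2.961]
contact_force: [-4.0, 0.8, 1.9]
opening: 0.534
grasp_force: 32.4
```

{"op": "move_arm", "data": {
  "motion": [
    [0,0,0,-0.001,0,0,0.04],
    [0,0,0,-0.001,0,0,0.04]
  ]
}}

```text
clock: 6.35
eef_pos: [571.8, -33.7, 29.2]
tcp_rot: [-3.142, -0.0, 2.961]
contact_force: [-4.0, 0.0, 3.5]
opening: 0.534
grasp_force: 32.5
```

{"op": "move_arm", "data": {
  "motion": [
    [0,0,0,-0.001,0,0,0.04],
    [0,0,0,-0.001,0,0,0.04]
  ]
}}

```text
clock: 6.6
eef_pos: [572.8, -33.8, 29.2]
tcp_rot: [-3.142, -0.0, 2.961]
contact_force: [-4.7, 0.9, 3.5]
opening: 0.537
grasp_force: 32.6
```

{"op": "move_arm", "data": {
  "motion": [
    [0,0,0,-0.001,0,0,0.04],
    [0,0,0,-0.001,0,0,0.04]
  ]
}}

```text
clock: 6.85
eef_pos: [573.6, -34.0, 29.2]
tcp_rot: [-3.142, -0.001, 2.961]
contact_force: [-5.8, 1.4, 4.7]
opening: 0.535
grasp_force: 32.8
```

{"op": "move_arm", "data": {
  "motion": [
    [0,0,0,-0.001,0,0,0.04],
    [0,0,0,-0.001,0,0,0.04]
  ]
}}

```text
clock: 7.1
eef_pos: [573.6, -33.9, 29.2]
tcp_rot: [-3.141, -0.003, 2.961]
contact_force: [-9.9, 1.9, 9.5]
opening: 0.538
grasp_force: 33.1
```

```bash
python3 go.py
```

```text
7.1 [-0.062  0.54   1.878  0.     0.726 -1.452] [-1.7999e+02 -1.4000e-01  1.6964e+02] [573.6 -33.9  29.2] [-9.87  1.94  9.52] [ 0.069  1.53  -0.096] 0.5377787130209681
```

Contact has started. I'll push a little more to seat it squarely.

{"op": "move_arm", "data": {
  "motion": [
    [0,0,0,-0.001,0,-0.0003,0.04],
    [0,0,0,-0.001,0,-0.0003,0.04]
  ]
}}

```text
clock: 7.35
eef_pos: [573.5, -34.0, 29.2]
tcp_rot: [-3.141, -0.004, 2.961]
contact_force: [-12.2, 4.0, 9.1]
opening: 0.535
grasp_force: 33.2
```

{"op": "move_arm", "data": {
  "motion": [
    [0,0,0,-0.001,0,-0.0003,0.04],
    [0,0,0,-0.001,0,-0.0003,0.04]
  ]
}}

```text
clock: 7.6
eef_pos: [573.5, -34.0, 29.2]
tcp_rot: [-3.141, -0.006, 2.961]
contact_force: [-15.1, 3.4, 10.0]
opening: 0.53
grasp_force: 33.2
```

```bash
python3 look.py 4
```

```text
7.6 [573.5 -34.   29.2] [-179.98   -0.36  169.63] [-15.1   3.4  10. ] [ 0.446  2.043 -0.1  ] 33.20728361606598
top brown16 ((array([568.1,   1.9]), 12.7, 10.5, 58.04), np.int64(12)) body None stop ((array([709.2, -51.4]), 137.0, 15.2, 79.69), np.int64(136))
scene brown16 ((array([610.2, -40. ]), 169.3, 83.4, -12.36), np.int64(293)) body ((array([591.5, -44.7]), 64.8, 43.0, 57.42), np.int64(108)) stop ((array([710.5, -51.5]), 153.9, 48.2, -85.52), np.int64(224))
```

View pics/c4.png

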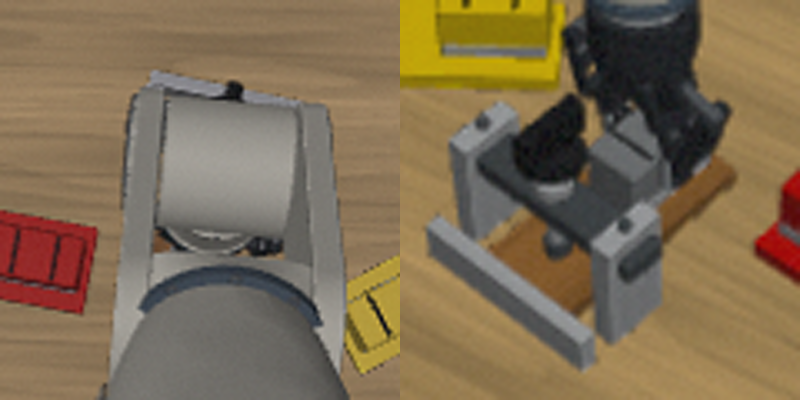

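The scene view shows the tongue end meeting the back stop along its face. I'll release, back off and give a squaring nudge from behind.

{"op": "move_arm", "data": {
  "motion": [
    [0,0,0,0.002,0,0,0.04],
    [0,0,0,0.002,0,0,0.06],
    [0,0,0,0.002,0,0,0.07],
    [0,0,0,0.002,0,0,0.07],
    [0,0,0,0.002,0,-0.02,0.07],
    [0,0,0,0.002,0,-0.06,0.07],
    [0,0,0,0.01,0,-0.08,0.07],
    [0,0,0,0.04,0,-0.08,0.04]
  ]
}}

```text
clock: 8.7
eef_pos: [540.2, -27.5, 111.9]
tcp_rot: [3.141, 0.006, 2.961]
contact_force: [-1.0, 0.2, 0.0]
opening: 0.621
grasp_force: 0.0
```

{"op": "move_arm", "data": {
  "motion": [
    [0,0,0,0.04,0,0,0.0],
    [0,0,0,0.04,0,0,0.0],
    [0,0,0,0.04,0,0,0.0],
    [0,0,0,0.04,0,0,0.0],
    [0,0,0,0.04,0,0,0.0]
  ]
}}

```text
clock: 9.32
eef_pos: [498.9, -20.3, 109.7]
tcp_rot: [3.142, 0.0, 2.961]
contact_force: [1.2, 0.2, -0.5]
opening: 0.001
grasp_force: 0.0
```

```bash
python3 go.py 505.5 -21.5 28 169.6;python3 look.py 5
```

```text
9.325 [-0.044  0.32   2.004 -0.     0.817 -1.433] [1.8000e+02 2.0000e-02 1.6963e+02] [498.9 -20.3 109.7] [ 1.17  0.25 -0.47] [ 0.02   0.039 -0.05 ] 0.0009840852848587804
[0.0001 0.0004 0.0006] [-0.0067 -0.      0.0817]
9.325 [498.9 -20.3 109.7] [1.8000e+02 2.0000e-02 1.6963e+02] [ 1.2  0.2 -0.5] [ 0.02   0.039 -0.05 ] 0.0
top brown16 ((array([657.2, -47. ]), 89.7, 78.2, -9.31), np.int64(288)) body ((array([609.8, -31.8]), 29.5, 4.0, 80.96), np.int64(13)) stop ((array([708.5, -56.9]), 148.1, 15.2, 79.5), np.int64(178))
scene brown16 ((array([609.9, -41.4]), 170.1, 80.1, -10.38), np.int64(291)) body ((array([573.3, -35.9]), 80.9, 45.6, -9.93), np.int64(208)) stop ((array([711.5, -53. ]), 150.3, 50.4, -85.83), np.int64(209))
```

{"op": "move_arm", "data": {
  "motion": [
    [0,0,0,0,0,0.03,0.0],
    [0,0,0,0,0,0.06,0.0],
    [0,0,0,0,0,0.078,0.0],
    [0,0,0,-0.004,0,0.078,0.0],
    [0,0,0,-0.009,0,0.078,0.0],
    [0,0,0,-0.014,0,0.078,0.0],
    [0,0,0,-0.017,0,0.078,0.0]
  ]
}}

```text
clock: 10.3
eef_pos: [515.9, -23.3, 32.4]
tcp_rot: [3.141, 0.001, 2.961]
contact_force: [-0.1, 0.5, -0.2]
opening: -0.001
grasp_force: 0.0
```

{"op": "move_arm", "data": {
  "motion": [
    [0,0,0,-0.001,0,0,0.0],
    [0,0,0,-0.002,0,0,0.0]
  ]
}}

```text
clock: 10.55
eef_pos: [516.8, -23.6, 31.8]
tcp_rot: [3.142, 0.0, 2.961]
contact_force: [-0.4, 0.4, -0.1]
opening: -0.002
grasp_force: 0.0
```

{"op": "move_arm", "data": {
  "motion": [
    [0,0,0,-0.001,0,0,0.0],
    [0,0,0,-0.002,0,0,0.0]
  ]
}}

```text
clock: 10.8
eef_pos: [518.7, -23.9, 31.7]
tcp_rot: [-3.142, -0.0, 2.961]
contact_force: [-0.4, 0.2, 0.4]
opening: -0.003
grasp_force: 0.0
```

{"op": "move_arm", "data": {
  "motion": [
    [0,0,0,-0.001,0,0,0.0],
    [0,0,0,-0.002,0,0,0.0]
  ]
}}

```text
clock: 11.05
eef_pos: [519.7, -24.1, 31.5]
tcp_rot: [-3.141, -0.002, 2.961]
contact_force: [-5.3, 2.4, 4.5]
opening: -0.004
grasp_force: 3.1
```

{"op": "move_arm", "data": {
  "motion": [
    [0,0,0,-0.001,0,0,0.0],
    [0,0,0,-0.0015,0,0,0.0]
  ]
}}

```text
clock: 11.3
eef_pos: [519.6, -24.2, 31.3]
tcp_rot: [-3.141, -0.005, 2.961]
contact_force: [-9.9, 2.7, 8.1]
opening: 0.001
grasp_force: 5.1
```

{"op": "move_arm", "data": {
  "motion": [
    [0,0,0,-0.001,0,0,0.0],
    [0,0,0,-0.0015,0,0,0.0]
  ]
}}

```text
clock: 11.55
eef_pos: [519.6, -24.2, 31.1]
tcp_rot: [-3.141, -0.008, 2.961]
contact_force: [-14.3, 4.7, 9.2]
opening: -0.003
grasp_force: 7.2
```

{"op": "move_arm", "data": {
  "motion": [
    [0,0,0,0.008,0,0,0.0],
    [0,0,0,0.016,0,-0.01,0.0],
    [0,0,0,0.025,0,-0.06,0.0],
    [0,0,0,0.025,0,-0.12,0.03],
    [0,0,0,0.025,0,-0.16,0.03],
    [0,0,0,0.025,0,-0.17,0.03],
    [0,0,0,0.025,0,-0.17,0.03]
  ]
}}

```text
clock: 12.42
eef_pos: [499.2, -20.3, 202.1]
tcp_rot: [3.141, 0.001, 2.961]
contact_force: [0.1, 0.5, -0.9]
opening: 0.352
grasp_force: 0.0
```

```bash
python3 look.py 6; python3 go.py 662.5 -49.7 200 169.6 662.5 -49.7 127.5 169.6
python3 - <<'E'
from meas import *
for n in("top","scene"):
  a=np.load(n+"6.npz")
  try:
    uv,P=cloud(n,a["d"]);H=cv2.cvtColor(a["p"],cv2.COLOR_RGB2HSV)[uv[:,1],uv[:,0]]
    q=P[(P[:,2]>146)&(P[:,2]<160)&(H[:,2]<60)&(abs(P[:,0]-663)<40)&(abs(P[:,1]+50)<40)];print(n,rect(q),len(q))
  except Exception as e:print(e)
E
```

```text
12.425 [499.2 -20.3 202.1] [1.7999e+02 8.0000e-02 1.6964e+02] [ 0.1  0.5 -0.9] [ 0.036  0.05  -0.011] 0.0
top brown16 ((array([671.3, -49.7]), 75.7, 62.1, 80.28), np.int64(98)) body None stop ((array([708.4, -56.9]), 148.2, 15.5, 79.25), np.int64(177))
scene brown16 ((array([611. , -41.7]), 169.3, 82.3, -10.79), np.int64(297)) body ((array([573.5, -33.2]), 79.4, 47.0, -9.41), np.int64(217)) stop ((array([710. , -53.1]), 151.1, 46.4, -86.66), np.int64(209))
12.525 [-0.044  0.192  1.929 -0.     1.022 -1.434] [-1.7998e+02 -1.1000e-01  1.6964e+02] [498.2 -20.3 200.5] [ 0.38 -0.06 -1.03] [ 0.002 -0.019  0.041] 0.35125141503523427
[-0.0003 -0.0019  0.0007] [-0.1669  0.0006  0.0002]
[-0.0003 -0.0019  0.0007] [-0.167   0.0007  0.0727]
top (array([661.3, -48.6]), 54.4, 13.5, -9.96) 98
scene (array([665.8, -51.5]), 55.9, 15.9, -11.94) 89
```

View pics/c6.png

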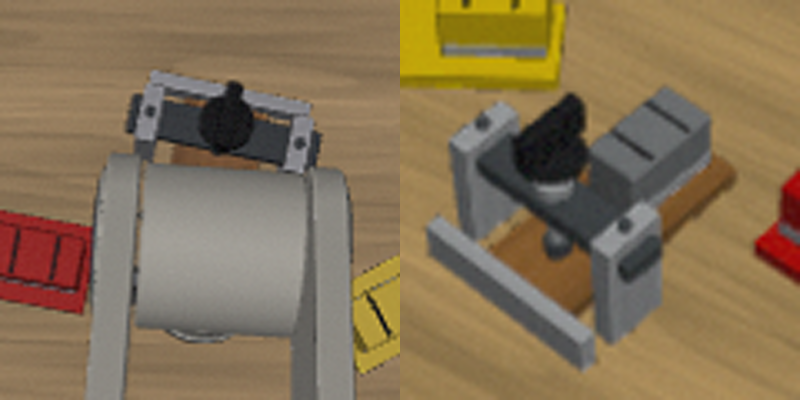

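The plate is flush with the stop in the scene view, and the knob's bar is clear. Moving over the knob now.

{"op": "move_arm", "data": {
  "motion": [
    [0,0,0,-0.05,0,0,0.05],
    [0,0,0,-0.1,0,0,0.05],
    [0,0,0,-0.15,0,0,0.05],
    [0,0,0,-0.167,0.0005,0,0.05],
    [0,0,0,-0.167,0.0005,0,0.05],
    [0,0,0,-0.167,0.0005,0,0.05]
  ]
}}

```text
clock: 13.28
eef_pos: [662.0, -49.7, 200.2]
tcp_rot: [-3.141, -0.003, 2.961]
contact_force: [-1.3, -0.5, 0.8]
opening: 0.586
grasp_force: 0.0
```

```bash
python3 go.py 663 -49.8 127.5 169.5
```

```text
13.275 [-0.077  0.442  1.571  0.     1.131 -1.467] [-1.7998e+02 -1.7000e-01  1.6964e+02] [662.  -49.7 200.2] [-1.25 -0.47  0.79] [ 0.019 -0.008  0.003] 0.5860482504245244
[-0.0003 -0.0029  0.0025] [-0.0012  0.0001  0.0727]
```

{"op": "move_arm", "data": {
  "motion": [
    [0,0,0,0,0,0.025,0.05],
    [0,0,0,0,0,0.05,0.05],
    [0,0,0,0,0,0.064,0.05],
    [0,0,0,0,0,0.072,0.05],
    [0,0,0,0,0,0.072,0.05]
  ]
}}

```text
clock: 13.9
eef_pos: [663.2, -49.8, 129.7]
tcp_rot: [-3.142, -0.0, 2.961]
contact_force: [0.1, 0.1, -0.3]
opening: 0.586
grasp_force: 0.0
```

{"op": "move_arm", "data": {
  "motion": [
    [0,0,0,0,0,0,0.03],
    [0,0,0,0,0,0,0.02],
    [0,0,0,0,0,0,0.01],
    [0,0,0,0,0,0,0.01],
    [0,0,0,0,0,0,0.01],
    [0,0,0,0,0,0,0.01]
  ],
  "grip_force": 30
}}

```text
clock: 14.65
eef_pos: [663.9, -50.4, 130.4]
tcp_rot: [-3.141, 0.001, 2.961]
contact_force: [-0.9, -3.4, 6.6]
opening: 0.156
grasp_force: 33.6
```

```bash
python3 go.py 663 -49.8 127.5 169.5;python3 look.py 7
```

```text
14.65 [-7.800e-02  5.160e-01  1.623e+00 -1.000e-03  1.002e+00 -1.467e+00] [-1.7997e+02  6.0000e-02  1.6964e+02] [663.9 -50.4 130.4] [-0.91 -3.37  6.57] [-0.684  0.284  0.006] 0.15569826257474537
[-0.0005  0.0011  0.0025] [0.0009 0.0004 0.0029]
14.65 [663.9 -50.4 130.4] [-1.7997e+02  6.0000e-02  1.6964e+02] [-0.9 -3.4  6.6] [-0.684  0.284  0.006] 33.609795570373535
top brown16 None body None stop None
scene brown16 ((array([610.9, -41.2]), 167.3, 81.4, -10.17), np.int64(287)) body ((array([573.6, -34. ]), 80.3, 44.9, -10.53), np.int64(202)) stop ((array([710.4, -53.3]), 151.9, 46.9, -86.5), np.int64(215))
```

View pics/c7.png

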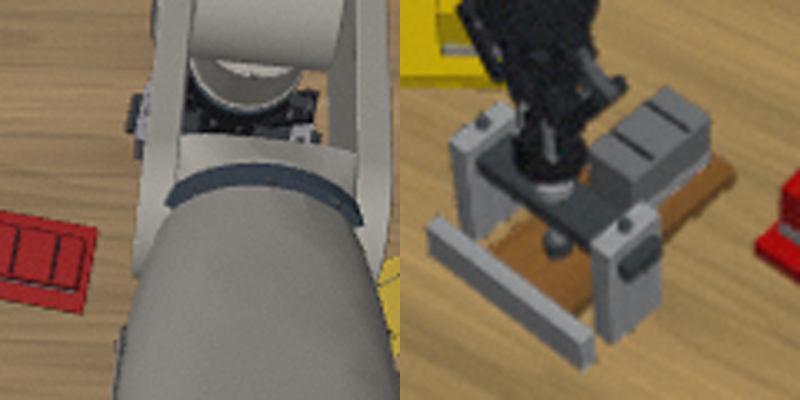

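The scene view shows the fingers holding the knob's bar. Turning clockwise, following the sink of 3 mm per rad.

To row units: 0.3 rad / 6.2832 = 0.0477.

{"op": "move_arm", "data": {
  "motion": [
    [0,0,0.0127,0,0,0.0002,0.01],
    [0,0,0.0255,0,0,0.0005,0.01],
    [0,0,0.0382,0,0,0.0007,0.01],
    [0,0,0.0477,0,0,0.0009,0.01],
    [0,0,0.0477,0,0,0.0009,0.01]
  ]
}}

```text
clock: 15.38
eef_pos: [663.7, -50.9, 129.5]
tcp_rot: [-3.141, 0.001, 2.66]
contact_force: [-1.9, -5.1, 6.2]
opening: 0.153
grasp_force: 33.8
```

```bash
python3 go.py
```

```text
15.375 [-0.078  0.517  1.624 -0.002  1.001 -1.166] [-1.7995e+02  7.0000e-02  1.5241e+02] [663.7 -50.9 129.5] [-1.88 -5.06  6.16] [-1.19   0.326 -0.054] 0.1529093358644622
```

To row units: 0.3 rad / 6.2832 = 0.0477.

{"op": "move_arm", "data": {
  "motion": [
    [0,0,0.0127,-0.0005,-0.001,0.0002,0.01],
    [0,0,0.0255,-0.0005,-0.001,0.0005,0.01],
    [0,0,0.0382,-0.0005,-0.001,0.0007,0.01],
    [0,0,0.0477,-0.0005,-0.001,0.0009,0.01],
    [0,0,0.0477,-0.0005,-0.001,0.0009,0.01]
  ]
}}

```text
clock: 16.0
eef_pos: [663.4, -51.6, 128.6]
tcp_rot: [-3.141, 0.001, 2.36]
contact_force: [-2.4, -3.8, 7.3]
opening: 0.155
grasp_force: 33.8
```

```bash
python3 go.py
```

```text
16.0 [-7.900e-02  5.180e-01  1.624e+00 -1.000e-03  1.000e+00 -8.680e-01] [-1.7997e+02  4.0000e-02  1.3522e+02] [663.4 -51.6 128.6] [-2.44 -3.82  7.27] [-0.798  0.511 -0.037] 0.15473879884484712
```

To row units: 0.15 rad / 6.2832 = 0.0239.

{"op": "move_arm", "data": {
  "motion": [
    [0,0,0.0127,0,0,0.0003,0.01],
    [0,0,0.0239,0,0,0.0005,0.01],
    [0,0,0.0239,0,0,0.0005,0.01]
  ]
}}

```text
clock: 16.38
eef_pos: [663.3, -51.8, 128.1]
tcp_rot: [-3.141, 0.001, 2.21]
contact_force: [-3.2, -5.6, 7.2]
opening: 0.158
grasp_force: 34.0
```

```bash
python3 go.py
```

```text
16.375 [-8.000e-02  5.180e-01  1.625e+00 -1.000e-03  9.990e-01 -7.180e-01] [-1.7995e+02  5.0000e-02  1.2662e+02] [663.3 -51.8 128.1] [-3.21 -5.63  7.21] [-0.959  0.659 -0.081] 0.15835223925244726
```

To row units: 0.07 rad / 6.2832 = 0.0111.

{"op": "move_arm", "data": {
  "motion": [
    [0,0,0.0111,0,0,0.0002,0.01],
    [0,0,0.0111,0,0,0.0002,0.01]
  ]
}}

```text
clock: 16.62
eef_pos: [663.2, -51.9, 127.9]
tcp_rot: [-3.141, 0.001, 2.14]
contact_force: [-3.7, -5.8, 6.4]
opening: 0.153
grasp_force: 34.0
```

```bash
python3 go.py
```

```text
16.625 [-0.08   0.518  1.625 -0.002  0.999 -0.648] [-1.7994e+02  5.0000e-02  1.2261e+02] [663.2 -51.9 127.9] [-3.72 -5.76  6.41] [-1.122  0.739 -0.012] 0.15304022609281026
```

To row units: 0.07 rad / 6.2832 = 0.0111.

{"op": "move_arm", "data": {
  "motion": [
    [0,0,0.0111,0,0,0.0002,0.01],
    [0,0,0.0111,0,0,0.0002,0.01]
  ]
}}

```text
clock: 16.88
eef_pos: [663.1, -51.9, 127.7]
tcp_rot: [-3.14, 0.001, 2.07]
contact_force: [-2.6, -5.5, 7.4]
opening: 0.158
grasp_force: 34.1
```

```bash
python3 go.py
```

```text
16.875 [-0.08   0.519  1.625 -0.002  0.999 -0.578] [-1.7993e+02  5.0000e-02  1.1860e+02] [663.1 -51.9 127.7] [-2.59 -5.49  7.44] [-1.119  0.809 -0.007] 0.1583387227273297
```

To row units: 0.07 rad / 6.2832 = 0.0111.

{"op": "move_arm", "data": {
  "motion": [
    [0,0,0.0111,0,0,0.0002,0.01],
    [0,0,0.0111,0,0,0.0002,0.01]
  ]
}}

```text
clock: 17.12
eef_pos: [663.0, -52.0, 127.5]
tcp_rot: [-3.14, 0.001, 2.0]
contact_force: [-4.6, -6.5, 8.9]
opening: 0.156
grasp_force: 34.1
```

```bash
python3 go.py
```

```text
17.125 [-0.08   0.519  1.625 -0.002  0.998 -0.508] [-1.7992e+02  5.0000e-02  1.1459e+02] [663.  -52.  127.5] [-4.63 -6.53  8.87] [-1.184  0.907 -0.027] 0.15584788290578194
```

To row units: 0.07 rad / 6.2832 = 0.0111.

{"op": "move_arm", "data": {
  "motion": [
    [0,0,0.0111,0,0,0.0002,0.01],
    [0,0,0.0111,0,0,0.0002,0.01]
  ]
}}

```text
clock: 17.38
eef_pos: [662.9, -52.0, 127.2]
tcp_rot: [-3.14, 0.001, 1.93]
contact_force: [-4.1, -6.4, 8.2]
opening: 0.157
grasp_force: 34.1
```

```bash
python3 go.py
```

```text
17.375 [-0.08   0.519  1.625 -0.002  0.998 -0.438] [-1.7991e+02  6.0000e-02  1.1058e+02] [662.9 -52.  127.2] [-4.09 -6.41  8.21] [-1.29   0.908  0.012] 0.15689460808664013
```

To row units: 0.07 rad / 6.2832 = 0.0111.

{"op": "move_arm", "data": {
  "motion": [
    [0,0,0.0111,0,0,0.0002,0.01],
    [0,0,0.0111,0,0,0.0002,0.01]
  ]
}}

```text
clock: 17.62
eef_pos: [662.8, -52.1, 127.1]
tcp_rot: [-3.14, 0.001, 1.86]
contact_force: [-5.1, -6.8, 9.3]
opening: 0.159
grasp_force: 34.2
```

```bash
python3 go.py
```

```text
17.625 [-0.08   0.519  1.626 -0.002  0.998 -0.368] [-1.7990e+02  6.0000e-02  1.0657e+02] [662.8 -52.1 127.1] [-5.13 -6.79  9.26] [-1.264  1.036 -0.002] 0.15903806040726612
```

To row units: 0.07 rad / 6.2832 = 0.0111.

{"op": "move_arm", "data": {
  "motion": [
    [0,0,0.0111,0,0,0.0002,0.01],
    [0,0,0.0111,0,0,0.0002,0.01]
  ]
}}

```text
clock: 17.88
eef_pos: [662.7, -52.1, 126.8]
tcp_rot: [-3.14, 0.001, 1.79]
contact_force: [-5.8, -6.8, 8.6]
opening: 0.155
grasp_force: 34.2
```

```bash
python3 go.py
```

```text
17.875 [-0.08   0.519  1.626 -0.002  0.998 -0.298] [-1.7990e+02  7.0000e-02  1.0256e+02] [662.7 -52.1 126.8] [-5.79 -6.8   8.57] [-1.34   1.032 -0.013] 0.15549111387745787
```

To row units: 0.07 rad / 6.2832 = 0.0111.

{"op": "move_arm", "data": {
  "motion": [
    [0,0,0.0111,0,0,0.0002,0.01],
    [0,0,0.0111,0,0,0.0002,0.01]
  ]
}}

```text
clock: 18.12
eef_pos: [662.5, -52.1, 126.6]
tcp_rot: [-3.14, 0.001, 1.72]
contact_force: [-5.5, -7.5, 9.1]
opening: 0.157
grasp_force: 34.3
```

```bash
python3 go.py
```

```text
18.125 [-0.08   0.52   1.626 -0.002  0.998 -0.228] [-1.7988e+02  8.0000e-02  9.8550e+01] [662.5 -52.1 126.6] [-5.52 -7.49  9.12] [-1.335  1.172 -0.049] 0.15746400111443234
```

To row units: 0.07 rad / 6.2832 = 0.0111.

{"op": "move_arm", "data": {
  "motion": [
    [0,0,0.0111,-0.0015,-0.0015,-0.0002,0.01],
    [0,0,0.0111,-0.0015,-0.0015,-0.0002,0.01]
  ]
}}

```text
clock: 18.38
eef_pos: [662.0, -52.8, 126.6]
tcp_rot: [-3.141, -0.0, 1.651]
contact_force: [-2.3, -2.6, 5.8]
opening: 0.157
grasp_force: 33.6
```

```bash
python3 go.py
```

```text
18.375 [-0.082  0.518  1.628  0.     0.995 -0.162] [-179.99   -0.     94.59] [662.  -52.8 126.6] [-2.29 -2.6   5.77] [-0.391  0.525 -0.009] 0.1573747809100577
```

To row units: 0.07 rad / 6.2832 = 0.0111.

{"op": "move_arm", "data": {
  "motion": [
    [0,0,0.0111,0,0,0.0002,0.01],
    [0,0,0.0111,0,0,0.0002,0.01]
  ]
}}

```text
clock: 18.62
eef_pos: [661.9, -52.8, 126.5]
tcp_rot: [-3.141, 0.0, 1.582]
contact_force: [-3.7, -1.7, 8.3]
opening: 0.156
grasp_force: 33.9
```

```bash
python3 go.py
```

```text
18.625 [-0.082  0.518  1.628 -0.     0.995 -0.092] [-1.7997e+02  1.0000e-02  9.0610e+01] [661.9 -52.8 126.5] [-3.68 -1.69  8.33] [-0.408  0.686  0.158] 0.1560197063304369
```

To row units: 0.07 rad / 6.2832 = 0.0111.

{"op": "move_arm", "data": {
  "motion": [
    [0,0,0.0111,0,0,0.0002,0.01],
    [0,0,0.0111,0,0,0.0002,0.01]
  ]
}}

```text
clock: 18.88
eef_pos: [661.8, -52.8, 126.5]
tcp_rot: [-3.141, 0.0, 1.512]
contact_force: [-4.5, -2.0, 9.5]
opening: 0.163
grasp_force: 34.2
```

```bash
python3 go.py
```

```text
18.875 [-0.082  0.518  1.628 -0.     0.996 -0.022] [-1.7996e+02  2.0000e-02  8.6610e+01] [661.8 -52.8 126.5] [-4.55 -2.    9.54] [-0.477  0.91   0.174] 0.16260402287420278
```

To row units: 0.07 rad / 6.2832 = 0.0111.

{"op": "move_arm", "data": {
  "motion": [
    [0,0,0.0111,0,0,0.0002,0.01],
    [0,0,0.0111,0,0,0.0002,0.01]
  ]
}}

```text
clock: 19.12
eef_pos: [661.7, -52.8, 126.4]
tcp_rot: [-3.141, 0.0, 1.442]
contact_force: [-5.1, -2.1, 10.8]
opening: 0.158
grasp_force: 34.4
```

```bash
python3 go.py
```

```text
19.125 [-0.082  0.518  1.628 -0.     0.996  0.048] [-1.7995e+02  2.0000e-02  8.2610e+01] [661.7 -52.8 126.4] [-5.12 -2.06 10.77] [-0.458  0.983  0.161] 0.15833766212645298
```

To row units: 0.07 rad / 6.2832 = 0.0111.

{"op": "move_arm", "data": {
  "motion": [
    [0,0,0.0111,0,0,0.0002,0.01],
    [0,0,0.0111,0,0,0.0002,0.01]
  ]
}}

```text
clock: 19.38
eef_pos: [661.6, -52.7, 126.2]
tcp_rot: [-3.141, 0.001, 1.372]
contact_force: [-6.1, -1.6, 10.9]
opening: 0.157
grasp_force: 34.5
```

```bash
python3 go.py
```

```text
19.375 [-0.082  0.519  1.629 -0.     0.995  0.118] [-1.7994e+02  3.0000e-02  7.8600e+01] [661.6 -52.7 126.2] [-6.14 -1.56 10.88] [-0.392  1.133  0.166] 0.15726716478238914
```

The bite is clear at yaw about 1.62: the torque jumps from 0 to about 0.16 N m. 45° further plus spring wind-up puts the target yaw at about 0.805, so 0.567 rad remains.

To row units: 0.16 rad / 6.2832 = 0.0255.

{"op": "move_arm", "data": {
  "motion": [
    [0,0,0.0127,-0.0006,-0.0014,0,0.01],
    [0,0,0.0255,-0.0006,-0.0014,0.0002,0.01],
    [0,0,0.0382,-0.0006,-0.0014,0.0004,0.01],
    [0,0,0.0509,-0.0006,-0.0014,0.0006,0.01],
    [0,0,0.0637,-0.0006,-0.0014,0.0008,0.01],
    [0,0,0.0732,-0.0006,-0.0014,0.001,0.01],
    [0,0,0.0732,-0.0006,-0.0014,0.001,0.01]
  ]
}}

```text
clock: 20.25
eef_pos: [660.4, -52.6, 125.2]
tcp_rot: [-3.141, 0.0, 0.912]
contact_force: [-4.4, -0.2, 10.2]
opening: 0.155
grasp_force: 34.4
```

```bash
python3 go.py
```

```text
20.25 [-0.082  0.518  1.633  0.     0.992  0.577] [-1.7996e+02  1.0000e-02  5.2260e+01] [660.4 -52.6 125.2] [-4.44 -0.2  10.2 ] [-0.049  0.864  0.286] 0.15518859782332303
```

To row units: 0.107 rad / 6.2832 = 0.017.

{"op": "move_arm", "data": {
  "motion": [
    [0,0,0.0095,0,0,0.0001,0.01],
    [0,0,0.017,0,0,0.0002,0.01],
    [0,0,0.017,0,0,0.0002,0.01]
  ]
}}

```text
clock: 20.62
eef_pos: [660.3, -52.5, 125.0]
tcp_rot: [-3.141, 0.0, 0.805]
contact_force: [-5.2, 0.2, 9.8]
opening: 0.158
grasp_force: 34.4
```

```bash
python3 go.py
```

```text
20.625 [-0.082  0.518  1.633  0.     0.992  0.683] [-1.7995e+02  2.0000e-02  4.6140e+01] [660.3 -52.5 125. ] [-5.15  0.24  9.77] [0.013 0.977 0.323] 0.1576927715271195
```

{"op": "move_arm", "data": {
  "motion": [
    [0,0,0,0,0,0,0.03],
    [0,0,0,0,0,0,0.05],
    [0,0,0,0,0,0,0.05],
    [0,0,0,0,0,-0.02,0.05],
    [0,0,0,0,0,-0.05,0.05],
    [0,0,0,0,0,-0.1,0.05],
    [0,0,0,0,0,-0.14,0.05],
    [0,0,0,0,0,-0.14,0.05]
  ]
}}

```text
clock: 21.62
eef_pos: [662.9, -53.2, 269.8]
tcp_rot: [3.135, -0.005, 0.804]
contact_force: [0.7, -0.5, -0.4]
opening: 0.583
grasp_force: 0.0
```

{"op": "move_arm", "data": {
  "motion": [
    [0,0,0,-0.04,-0.04,-0.02,0.05],
    [0,0,0,-0.08,-0.08,-0.03,0.05],
    [0,0,0,-0.12,-0.12,-0.04,0.05],
    [0,0,0,-0.16,-0.16,-0.04,0.05],
    [0,0,0,-0.19,-0.19,-0.04,0.05],
    [0,0,0,-0.19,-0.19,-0.04,0.05],
    [0,0,0,-0.19,-0.19,-0.04,0.05],
    [0,0,0,-0.19,-0.19,-0.04,0.05]
  ]
}}

```text
clock: 22.62
eef_pos: [393.0, -58.0, 304.2]
tcp_rot: [3.142, -0.0, 0.804]
contact_force: [-0.6, 0.7, 0.4]
opening: 0.588
grasp_force: 0.0
```

```bash
python3 look.py 8; python3 go.py
```

```text
22.625 [393.  -58.  304.2] [180.    -0.    46.06] [-0.6  0.7  0.4] [0.014 0.005 0.012] 0.0
top brown16 ((array([612. , -39.4]), 177.9, 78.7, -10.28), np.int64(582)) body ((array([571.7, -30.7]), 79.9, 43.8, -9.94), np.int64(323)) stop ((array([708.3, -57. ]), 148.4, 15.6, 79.66), np.int64(192))
scene brown16 ((array([610.4, -40.6]), 170.7, 82.3, -11.33), np.int64(301)) body ((array([573.4, -34.3]), 80.7, 46.0, -8.33), np.int64(218)) stop ((array([710.8, -53.1]), 150.2, 49.8, -85.91), np.int64(204))
22.725 [-0.15  -0.093  1.988  0.     1.247  0.617] [-1.7997e+02  2.0000e-02  4.6070e+01] [392.8 -57.9 304. ] [-0.25  0.52 -0.1 ] [ 0.019 -0.003  0.001] 0.5869597102925712
```

View pics/c8.png

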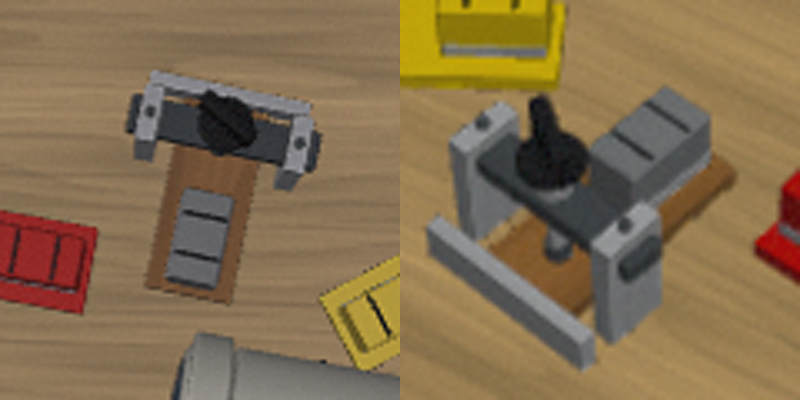

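The view shows the plate flush with the stop (plate -10.28°, stop -10.34°), the pad down, and the gripper clear. I'll check the knob angle quickly before handing in.

Run:
```python
from meas import *
from rig import order
a=np.load("top8.npz");uv,P=cloud("top",a["d"]);H=cv2.cvtColor(a["p"],cv2.COLOR_RGB2HSV)[uv[:,1],uv[:,0]]
q=P[(P[:,2]>136)&(P[:,2]<158)&(H[:,2]<60)&(abs(P[:,0]-663)<40)&(abs(P[:,1]+50)<40)];print(rect(q),np.median(q[:,2]))
r=rect(q)
if 40<r[3]<56: print(order.sign_off())
```

```text
(array([661.3, -49.2]), 54.5, 15.1, 49.19) 147.5734765745242
the job is handed in; nothing more can be done
None
```

The foot plate sits flush against the back stop. The knob is tightened about 45° past the bite (estimated from the torque jump) and released. The gripper is clear, no other objects were touched, and the job is handed in at about 23 s.

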